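# Gently rake glass sample tubes into the grooves of a ribbed tray

### The job

Three glass sample tubes lie askew across the ribs of the grey tray. Pick up the wooden rake from its cork pad and comb the tubes with its tines, very gently and without pressing down on them since the glass cracks easily, until each tube lies down in a groove of its own; do not touch the tubes with the gripper. Then stand the rake back in the middle of its cork pad and let go, leaving everything else on the bench undisturbed.

Things in the scene. Friction and masses are not known exactly. Their poses are not given: they have to be found in the camera images.
- tray: grey tray, fixed, 116 (x) by 163 (y) mm, walls 18 mm high, floor 4 mm. Origin at bench level under its centre. Eight white ribs run along x at y = -73.5, -52.5 .. 73.5 mm (every 21), 6 mm wide, round tops 14 mm above the bench; 15 mm grooves between, one tube each. Tine tips 18 to 20 mm above it clear walls and seated tubes (18 mm) but push tubes lying on the ribs (top 28) into the next groove
- rake: wooden rake standing on its tines, 100 g. Two rows of 7 tines with 7 mm ball tips at x = -12 and +12 mm, rows 92 mm long; head 34 (x) by 98 (y) mm, 24 to 36 mm above the tips, sprung: yields up to 14 mm upward at about 1 N. Upright grip, 24 (x) by 40 (y) mm, 58 to 108 mm above the tips, on a 76 mm plate. Origin midway between the tips, z up. Used with rows along tray x, moved along tray y
- pad: flat cork pad, 90 mm (x) by 150 mm (y), 4 mm thick, fixed to the bench; the rake starts standing on it. Origin under its centre at bench level
- tube_a: glass sample tube, red stopper, lying: 59 mm long, 12 mm across (stopper 14, at the +x end), 22 g. Origin at mid-length on its axis, x along it. Starts 30 to 50 degrees askew on the ribs, axis 20 mm above the bench; seated in a groove it is parallel to tray x, axis 10.5 mm up. Cracks if the rake presses or strikes it with more than 4 N (rake too low, tube jammed); level strokes at 4 cm/s do not
- tube_b: glass sample tube, red stopper, lying: 59 mm long, 12 mm across (stopper 14, at the +x end), 22 g. Origin at mid-length on its axis, x along it. Starts 30 to 50 degrees askew on the ribs, axis 20 mm above the bench; seated in a groove it is parallel to tray x, axis 10.5 mm up. Cracks if the rake presses or strikes it with more than 4 N (rake too low, tube jammed); level strokes at 4 cm/s do not
- tube_c: glass sample tube, red stopper, lying: 59 mm long, 12 mm across (stopper 14, at the +x end), 22 g. Origin at mid-length on its axis, x along it. Starts 30 to 50 degrees askew on the ribs, axis 20 mm above the bench; seated in a groove it is parallel to tray x, axis 10.5 mm up. Cracks if the rake presses or strikes it with more than 4 N (rake too low, tube jammed); level strokes at 4 cm/s do not
- tall_tin: tall printed tin with a black lid, 80 mm across, 181 mm high; origin under its centre; a bystander to be left alone
- bur_dome_0: clear-domed bur holder with a beige foot, 54 mm across, 70 mm high; origin under its centre; a bystander to be left alone
- watch_case: watch head with a short piece of strap, 50x34x10 mm; origin on its underside; a bystander to be left alone
- charcoal_lump: black lump of charcoal, 36x58x32 mm; origin on its underside; a bystander to be left alone
- motor_hanger: black motor with a hand-piece hanging at the left back of the bench, fixed; keep the arm clear of it. The hand-piece's lower end (origin) is 8 cm above the bench; the motor, about 10 cm across, reaches up to 60 cm
- bur_stand: round three-tier bur stand, fixed, 190 mm across, 185 mm high with its tools; origin under its centre; keep clear of it

How it is judged (in metres and radians):
On the way, in this order (a step that is already met when the one before it is completed fails the run):
1. the rake is lifted off its pad (z of rake in the frame of pad above 0.012 m), for 0.2 s.
2. with the rake off its pad, all three tubes lie in grooves (z of tube_a in the frame of tray between 0.005 and 0.0135 m and y of tube_a in the frame of tray between -0.067 and 0.067 m and x of tube_a in the frame of tray between -0.035 and 0.035 m and angle between the x axis of each of tube_a, tube_b, tube_c and the x axis of tray, either way round below 0.12 rad and z of tube_b in the frame of tray between 0.005 and 0.0135 m and y of tube_b in the frame of tray between -0.067 and 0.067 m and x of tube_b in the frame of tray between -0.035 and 0.035 m and z of tube_c in the frame of tray between 0.005 and 0.0135 m and y of tube_c in the frame of tray between -0.067 and 0.067 m and x of tube_c in the frame of tray between -0.035 and 0.035 m and z of rake in the frame of pad above 0.012 m), for 0.2 s.
At the end, for the whole second after the job is handed in: Each tube lies at rest in a groove between the ribs (axis below 13.5 mm over the bench, within 0.12 rad of the grooves, centre within 67 mm in y and 35 mm in x of the tray's), and the rake stands upright (0.1 rad) on the pad, within 30 mm (pad x) and 35 mm (pad y) of its centre (z of tube_a in the frame of tray between 0.005 and 0.0135 m and y of tube_a in the frame of tray between -0.067 and 0.067 m and x of tube_a in the frame of tray between -0.035 and 0.035 m and angle between the x axis of each of tube_a, tube_b, tube_c and the x axis of tray, either way round below 0.12 rad and linear speed of each of tube_a, tube_b, tube_c, rake below 0.02 m/s and z of tube_b in the frame of tray between 0.005 and 0.0135 m and y of tube_b in the frame of tray between -0.067 and 0.067 m and x of tube_b in the frame of tray between -0.035 and 0.035 m and z of tube_c in the frame of tray between 0.005 and 0.0135 m and y of tube_c in the frame of tray between -0.067 and 0.067 m and x of tube_c in the frame of tray between -0.035 and 0.035 m and z of rake in the frame of pad between 0.001 and 0.0075 m and x of rake in the frame of pad between -0.03 and 0.03 m and y of rake in the frame of pad between -0.035 and 0.035 m and angle between rake's own z axis and vertical below 0.1 rad); the robot touches nothing.
It fails at once if a glass tube is pressed or struck by the rake with more than 4 N (contact force between rake and tube_a above 4 N or contact force between rake and tube_b above 4 N or contact force between rake and tube_c above 4 N).
It fails at once if the gripper touches a tube (contact force between any of the fingers, the arm and tube_a above 0.3 N or contact force between any of the fingers, the arm and tube_b above 0.3 N or contact force between any of the fingers, the arm and tube_c above 0.3 N).
It fails at once if a bystander is pushed more than 20 mm or tipped (distance of any of tall_tin, bur_dome_0, watch_case, charcoal_lump from where it was at the start of the episode above 0.02 m or angle between any of tall_tin, bur_dome_0, watch_case, charcoal_lump's own z axis and vertical above 0.4 rad).
It also fails if it takes over 58 s, if anything falls off the work surface, if the arm or the gripper's body presses on something with over 40 N, if the wrist force passes 120 N, or if a joint passes its speed limit or range.

### The arm

A 7-joint arm with a two-finger parallel gripper is mounted at the origin on a cart in front of the work surface, level with it; the furniture and walls round the work are solid. World frame = base frame: x ahead of the robot, y to its left, z up, the work surface at z = 0. Lengths are in mm, angles in degrees, forces in N, time in s.
With the tool pointing down it reaches from about 350 to 900 mm from the base axis. Payload 19.9 kg.
Tool frame: the origin (TCP) lies at the very end of the fingers, on their centre line; the grasp point (between the pads) lies 19 mm behind it; z points along the fingers, y is the direction in which the jaws open and shut (so a half turn about z gives the same grasp; the last joint's range is limited). The gripper opens to 85 mm and grips with 20 to 120 N. Pads are 22 mm wide; open, the fingers measure 114 mm over their backs; the gripper's body (76 mm by 85 mm) begins 54 mm behind the grasp point. The pads swing forward as they close: fully open they stand 13 mm farther back than shut.
Start: joints at [66.778, 23.915, -0.59, 92.452, 0.269, 63.638, -3.037], TCP at [222.386, -584.077, 231.26] pointing down, gripper open.
Joint ranges: [-161.28, 161.28], [-22.2, 115.67], [-73.04, 71.86], [3.21, 147.25], [-68.34, 248.33], [10.77, 114.83], [-161.83, 161.83]. Speed limits (degrees/s): [108.29, 108.29, 136.94, 136.94, 172.46, 172.46, 172.46].

### API

Orientations are given as [roll, pitch, yaw] about the fixed x, y, z axes, in that order (R = Rz(yaw) Ry(pitch) Rx(roll)).
In Python, from plant import read_state, capture, get_calibration, finish_job, regions_of gives the robot as it stands.
- The arm moves only by the shell command python3 -m jog 'ROWS' [FORCE]. ROWS is JSON, a list of rows, each a list of 7 numbers: the shift along the tool's x, y, z as a fraction of full scale, then the turn, a rotation vector about the tool's x, y, z as a fraction of full scale, then the opening, from 0 (shut) to 1 (fully open). A call has 1 to 12 rows; each row shifts and turns the pose as measured when the row begins, along the tool's axes as they then stand; what a row does not reach is not made up. Full scale, the value 1, is 4 cm for a shift and 4 degrees for a turn. A row lasts 1/10 s, in which the tool goes at most 50 mm and 8.59 degrees, less where a joint would pass 70% of its speed; a pose out of reach is approached as far as the arm can. A call with a number of a shift or a turn outside -1 to 1 is refused whole. A call with a gripper value outside its range is refused whole. The fingers move at their own pace and stop on an object; FORCE is the grip in N (left out, the last holds). Time passes only in rows, so rows that do not move let the fingers close. It gives the time, the measured TCP pose, the force and the opening at its end, in the units of the state.
- read_state(): the state, without advancing time (a new reading comes with each control period).
- capture(name): name is "scene" or "top"; returns (picture, depth): 384x512x3 uint8, red, green, blue; 384x512 float32, mm along the optical axis (not along the pixel's ray), 0 where there is no reading.
- get_calibration(name): a dict with "intrinsics" (3x3 intrinsics, pixels), "world_to_cam" (4x4, takes a point from world to camera coordinates). Camera axes: x right, y up, looking along -z (the intrinsics and any distortion apply to the point x, -y, -z); pixel columns grow to the right and rows downward; lengths in mm; the calibration is good to about 2 mm. A picture is of the moment at which its call begins. get_calibration takes no time and is no camera call.
- finish_job(): hands the job in, once; it reports no verdict.
Trained networks look in the newest picture that a camera, given by its name, has taken for a name from the list of things; names that differ only in an ending like _2 or _b are one class to them, and where a whole thing is asked for, a point or a joint stands for the part that bears it (a point fixed in the world has none). Each returns a list of dicts, best first, with "score" (0 to 1); they miss things now and then, are a little off and sometimes report something else, mostly with a low value. They report only what shows in the picture. A call takes as long as a camera call.
- regions_of(camera, query): "region" (384x512 bool, what is visible of it) and "extent" ([left, top, right, bottom] in pixels, round what is visible of it).
The state is a dict: "time_s": time; "joint_positions": joint angles; "qvel": joint speeds; "joint_efforts": joint torques, N m; "eef_pos": TCP position; "tcp_rot": TCP orientation; "ft_force": force on the tool from outside, world axes, zero at the start; "torque": the same for the moment, N m; "grip_width": opening from 0.0 (shut) to 1.0 (fully open).
Only numpy, scipy, OpenCV 4.12 (cv2) and the standard library are available. Lean on these libraries where they do the work, as an engineer would, in place of code of your own. Each camera call takes 0.05 s, during which the arm holds its last target.

## Working session

There is one attempt and no reset: what is moved stays moved. The work goes in short steps, Python scripts to look and compute and a shell command to move; the robot and the scene stay as the last step left them, time stands still between calls to the robot, and variables do not carry over. Pictures are saved under pics/ and viewed, and the job is handed in when it is done.

```bash
mkdir -p pics; ls; python3 - <<'E'
from plant import *
import cv2,numpy as np
s=read_state();print(s['time_s'],s['eef_pos'],s['tcp_rot'],s['grip_width'],s['ft_force'])
for n in ['scene','top']:
    p,d=capture(n);cv2.imwrite(f'pics/{n}0.png',p[:,:,::-1]);np.save(f'pics/{n}0d.npy',d)
    c=get_calibration(n);print(n,c)
E
```

```text
pics
0.0 [ 222.27544624 -583.79423882  230.66919727] [-1.79933505e+02  4.39211233e-03  2.08452018e+01] 1.0000178108914517 [ 0.33695898  0.11167442 -0.88865525]
scene {'intrinsics': array([[416.49996385,   0.        , 262.84254343],
       [  0.        , 416.49996385, 191.92679281],
       [  0.        ,   0.        ,   1.        ]]), 'world_to_cam': array([[-5.19032086e-01, -8.54679057e-01, -1.13755582e-02,
         3.09809168e+02],
       [ 3.26226168e-01, -2.10377666e-01,  9.21584356e-01,
        -2.70536011e+02],
       [-7.90052012e-01,  4.74620845e-01,  3.88011432e-01,
        -8.82378974e+02],
       [ 0.00000000e+00,  0.00000000e+00,  0.00000000e+00,
         1.00000000e+00]])}
top {'intrinsics': array([[359.84317278,   0.        , 258.01384434],
       [  0.        , 359.84317278, 189.39168138],
       [  0.        ,   0.        ,   1.        ]]), 'world_to_cam': array([[-2.42693207e-02, -9.99393310e-01,  2.49802338e-02,
        -1.64689854e+01],
       [ 9.93174385e-01, -2.12516638e-02,  1.14686560e-01,
        -6.26625167e+02],
       [-1.14086110e-01,  2.75930933e-02,  9.93087600e-01,
        -9.55716535e+02],
       [ 0.00000000e+00,  0.00000000e+00,  0.00000000e+00,
         1.00000000e+00]])}
```

View pics/scene0.png

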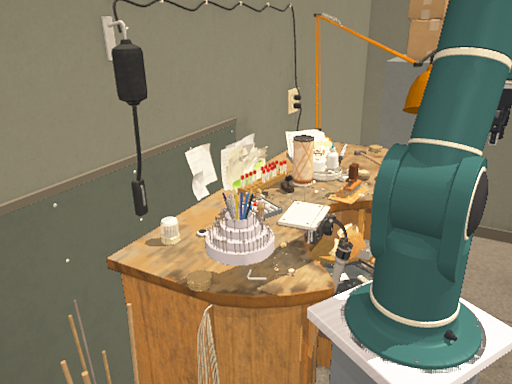

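View pics/top0.png

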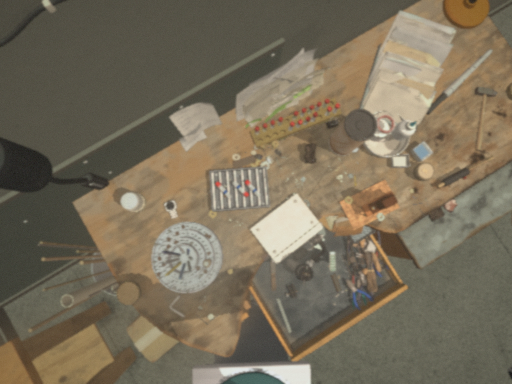

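```bash
cat > h.py <<'E'
import numpy as np,cv2
from plant import *
def unproj(n,u,v,d):
    c=get_calibration(n);K=np.array(c['intrinsics']);T=np.array(c['world_to_cam'])
    x=(u-K[0,2])/K[0,0]*d;y=(v-K[1,2])/K[1,1]*d
    p=np.stack([x,-y,-d,np.ones_like(d)],-1)
    return (p@np.linalg.inv(T).T)[...,:3]
def cloud(n,d):
    v,u=np.mgrid[0:384,0:512].astype(float)
    return unproj(n,u,v,d.astype(float))
def proj(n,P):
    c=get_calibration(n);K=np.array(c['intrinsics']);T=np.array(c['world_to_cam'])
    P=np.atleast_2d(P);q=np.c_[P,np.ones(len(P))]@T.T
    return np.c_[K[0,0]*q[:,0]/-q[:,2]+K[0,2],K[1,1]*-q[:,1]/-q[:,2]+K[1,2]]
E
python3 - <<'E'
from h import *
p,d=capture('top')
np.save('pics/top_p.npy',p);np.save('pics/top_d.npy',d)
C=cloud('top',d)
for q in ['tray','rake','pad','tube_a','tall_tin','watch_case','bur_dome_0','charcoal_lump','bur_stand']:
    for r in regions_of('top',q)[:4]:
        m=r['region'];
        X=C[m&(d>0)]
        print(q,round(r['score'],2),r['extent'],m.sum(),np.median(X,0).round(1) if len(X) else '', X[:,2].max().round(1) if len(X) else '')
        if q in('tray','rake','pad'): np.save(f'pics/m_{q}.npy',m) if r['score']>.5 else 0
cv2.imwrite('pics/crop.png',cv2.resize(p[130:270,160:440,::-1],None,fx=2.8,fy=2.8,interpolation=cv2.INTER_CUBIC))
E
```

```text
tray 0.81 [212.6, 164.1, 273.0, 211.3] 2187 [632.4  20.1   7.9] 28.6
rake 0.47 [217.6, 183.3, 232.6, 195.2] 74 [629.2  66.1  26.4] 30.8
pad 0.75 [339.1, 179.2, 396.0, 231.0] 1007 [ 579.3 -332.4    5. ] 41.1
pad 0.39 [245.1, 180.3, 260.8, 193.6] 85 [631.5 -17.3  26. ] 30.0
tube_a 0.55 [303.4, 145.3, 318.0, 167.3] 227 [ 728.  -183.3   23.6] 36.6
tube_a 0.52 [213.8, 183.4, 232.5, 196.6] 100 [633.1  68.9  25.5] 31.5
tall_tin 0.88 [324.7, 108.7, 380.4, 158.4] 1529 [ 752.3 -267.6  175.7] 187.6
watch_case 0.67 [163.0, 198.9, 179.5, 218.0] 159 [581.9 210.6   8.6] 16.2
watch_case 0.51 [340.1, 178.7, 399.0, 229.9] 1178 [ 578.8 -333.4    4.9] 112.8
bur_dome_0 0.61 [122.6, 192.0, 146.8, 211.5] 409 [598.3 300.4  68.5] 75.2
charcoal_lump 0.7 [304.1, 143.1, 316.3, 165.2] 193 [ 728.  -182.9   24.3] 36.6
```

View pics/crop.png

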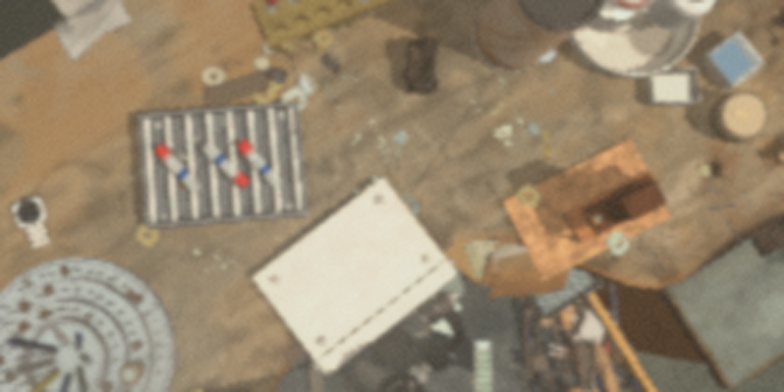

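```bash
python3 - <<'E'
from h import *
p=np.load('pics/top_p.npy');d=np.load('pics/top_d.npy')
C=cloud('top',d)
# rake
R=C[165:245,330:410].reshape(-1,3);R=R[d[165:245,330:410].ravel()>0]
for lo,hi in[(14,36),(36,60),(60,90),(98,130)]:
    X=R[(R[:,2]>lo)&(R[:,2]<hi)]; print(lo,hi,len(X))
    if len(X)>5:
        print(X.mean(0).round(1),X.min(0).round(0),X.max(0).round(0), cv2.minAreaRect(X[:,:2].astype(np.float32)))
hsv=cv2.cvtColor(p,cv2.COLOR_RGB2HSV)
m=np.load('pics/m_tray.npy'); X=C[m];print('tray',cv2.minAreaRect(X[:,:2].astype(np.float32)))
m=np.load('pics/m_pad.npy'); X=C[m&(abs(C[...,2]-4)<5)];print('pad',cv2.minAreaRect(X[:,:2].astype(np.float32)))
a=cv2.resize(p[160:240,330:410,::-1],None,fx=7,fy=7,interpolation=cv2.INTER_CUBIC);cv2.imwrite('pics/rk.png',a)
a=cv2.resize(p[160:216,205:280,::-1],None,fx=8,fy=8,interpolation=cv2.INTER_CUBIC);cv2.imwrite('pics/tr.png',a)
ps=cv2.imread('pics/scene0.png');cv2.imwrite('pics/sc.png',cv2.resize(ps[130:260,220:400],None,fx=4,fy=4,interpolation=cv2.INTER_CUBIC))
E
```

```text
14 36 17
[ 605.8 -375.1   26.2] [ 546. -466.   14.] [ 690. -317.   36.] ((623.8270263671875, -390.8710632324219), (24.174863815307617, 200.44573974609375), 43.566070556640625)
36 60 135
[ 575.2 -343.1   41.7] [ 546. -407.   36.] [ 613. -316.   60.] ((580.1240234375, -364.9046936035156), (34.26077651977539, 97.8507080078125), 26.708293914794922)
60 90 150
[ 575.6 -349.6   66.7] [ 552. -394.   60.] [ 608. -327.   89.] ((579.7348022460938, -364.5914611816406), (29.225391387939453, 75.02691650390625), 27.830358505249023)
98 130 159
[ 579.3 -362.7  111.1] [ 563. -386.   99.] [ 596. -343.  117.] ((580.08642578125, -365.18792724609375), (24.174644470214844, 41.22658157348633), 27.93763542175293)
tray ((602.7023315429688, 18.244003295898438), (181.5796356201172, 168.521240234375), 2.972611904144287)
pad ((580.2747192382812, -348.99334716796875), (88.9230728149414, 143.8765106201172), 24.206039428710938)
```

View pics/rk.png

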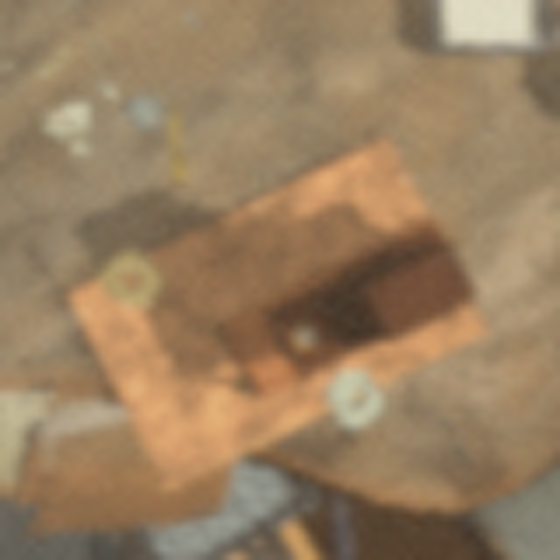

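View pics/tr.png

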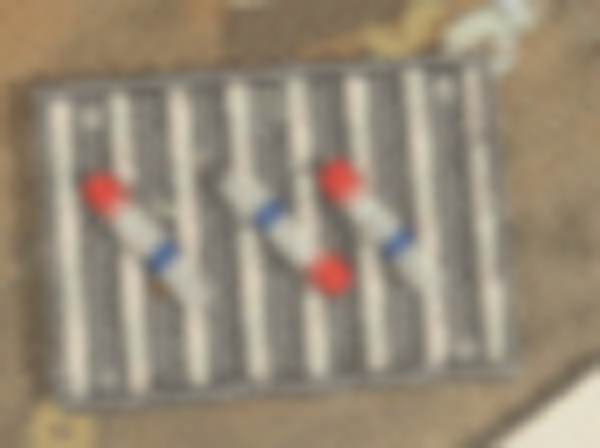

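View pics/sc.png

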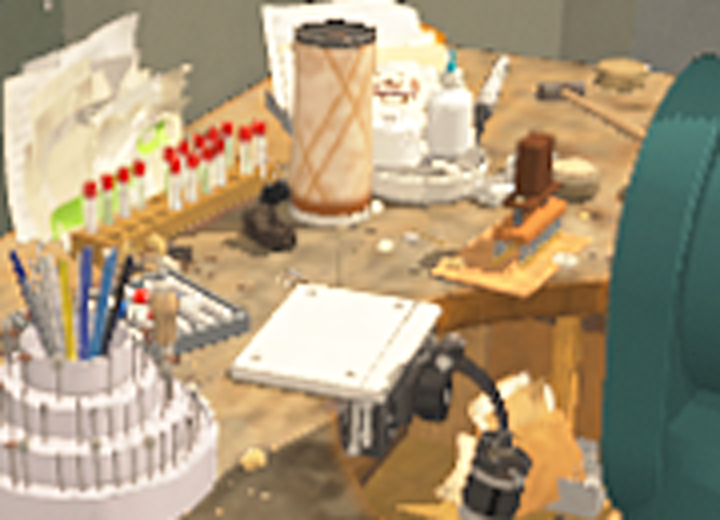

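```bash
python3 - <<'E'
from h import *
def atz(px,z):
    px=np.array(px,float); o=unproj('top',px[:,0],px[:,1],np.ones(len(px))*1.);e=unproj('top',px[:,0],px[:,1],np.ones(len(px))*2.)
    t=(z-o[:,2])/(e-o)[:,2];return o+(e-o)*t[:,None]
c=np.array([(385,140),(485,325),(160,485),(70,295)])/7-.45+[330,160]
P=atz(c,4);print(P.round(0),P.mean(0), cv2.minAreaRect(P[:,:2].astype(np.float32)))
c=np.array([(40,92),(485,60),(517,370),(63,407)])/8-.45+[205,160]
P=atz(c,18);print(P.round(0),P.mean(0), cv2.minAreaRect(P[:,:2].astype(np.float32)))
tc=P.mean(0)[:2]; e=P[0]-P[1]+P[3]-P[2]; yaw=np.arctan2(e[1],e[0])-np.pi/2;print('yaw',np.degrees(yaw))
# ribs: ends
rt=np.array([(60,105),(120,100),(180,95),(237,90),(297,85),(357,82),(415,75),(473,72)]);rb=np.array([(78,388),(138,385),(200,380),(259,374),(320,372),(376,365),(437,362),(497,355)])
A=atz(rt/8-.45+[205,160],13);B=atz(rb/8-.45+[205,160],13)
M=(A+B)/2;dv=(A-B);ay=np.arctan2(dv[:,1],dv[:,0]);print('rib yaw',np.degrees(ay),M.mean(0))
yaw=(yaw+ay.mean())/2
R=np.array([[np.cos(yaw),np.sin(yaw)],[-np.sin(yaw),np.cos(yaw)]])
print(((M[:,:2]-tc)@R.T).round(1))
for s,t in [((102,192),(193,295)),((330,274),(235,183)),((338,178),(428,280))]:
    Q=atz(np.array([s,t])/8-.45+[205,160],22);Q=(Q[:,:2]-tc)@R.T;print(Q.round(1),np.linalg.norm(Q[0]-Q[1]))
# head/tin checks via depth
E
```

```text
[[ 651. -397.    4.]
 [ 573. -433.    4.]
 [ 512. -296.    4.]
 [ 590. -263.    4.]] [ 581.3053428  -347.44260748    4.        ] ((581.4376831054688, -347.22052001953125), (85.18510437011719, 150.43161010742188), 24.20960807800293)
[[683. 104.  18.]
 [691. -53.  18.]
 [581. -61.  18.]
 [572.  97.  18.]] [631.95869453  21.5821463   18.        ] ((632.20947265625, 21.260093688964844), (111.23007202148438, 158.99058532714844), 3.366879463195801)
yaw 3.1988952836691675
rib yaw [3.02896044 2.86951893 3.1293254  3.41100747 3.42685514 2.56130574
 2.96617345 3.29466652] [633.1636055   21.29039419  13.        ]
[[  1.   73.2]
 [  0.9  52.2]
 [  1.   30.7]
 [  1.4  10.2]
 [  1.  -11.1]
 [  1.2 -31.6]
 [  1.4 -52.7]
 [  1.6 -73.6]]
[[ 17.9  59.7]
 [-20.5  30.6]] 48.247367397773104
[[-16.9 -17.5]
 [ 17.6  13.2]] 46.145662693379506
[[ 16.6 -22.8]
 [-21.6 -51.4]] 47.711608179771744
```

```bash
cat > st.py <<'E'
# usage: st.py X Y Z YAW : state and remaining shift in tool-axis units
import sys
from h import *
from scipy.spatial.transform import Rotation as Ro
s=read_state();p=np.array(s['eef_pos']);R=Ro.from_euler('xyz',s['tcp_rot'],degrees=True)
print('t',round(s['time_s'],2),'p',p.round(1),'rpy',np.round(s['tcp_rot'],2),'g',round(s['grip_width'],3),'f',np.round(s['ft_force'],1),'j',np.round(s['joint_positions'],0))
if len(sys.argv)>4:
    t=np.array(list(map(float,sys.argv[1:4])));T=Ro.from_euler('xyz',[180,0,float(sys.argv[4])],degrees=True)
    d=t-p
    print('shift/40 now-axes',(R.inv().apply(d)/40).round(3),'target-axes',(T.inv().apply(d)/40).round(3),'turn/4',(np.degrees((R.inv()*T).as_rotvec())/4).round(3))
E
python3 - <<'E'
from h import *
d=np.load('pics/top_d.npy');C=cloud('top',d)
# height map around tray -y side and path
for x in range(720,480,-20):
    print(x,[ (lambda m: int(np.percentile(C[...,2][m],90)) if m.sum() else None)((abs(C[...,0]-x)<10)&(abs(C[...,1]-y)<10)&(d>0)) for y in range(240,-260,-20)])
E
python3 -m jog '[[0.3,0,0,0,0,-0.9,1],[0.6,0,0,0,0,-0.88,1],[0.9,0,0,0,0,0,1],[0.9,0,0,0,0,0,1]]'; python3 st.py 580 -365 150 27.9
```

```text
720 [2, 2, 1, 2, 1, 1, 1, 2, 1, 2, 7, 11, 12, 13, 22, 21, 7, 14, 1, 2, 18, 24, 24, 2, 2]
700 [1, 2, 1, 0, 1, 2, 1, 1, 1, 1, 10, 12, 12, 18, 19, 18, 2, 2, 1, 2, 2, 23, 19, 2, 1]
680 [2, 1, 1, 1, 2, 1, 1, 19, 19, 19, 19, 18, 18, 18, 15, 20, 2, 1, 1, 2, 2, 2, 2, 1, 2]
660 [1, 2, 1, 1, 1, 2, 1, 20, 16, 15, 14, 16, 24, 14, 13, 18, 2, 1, 2, 3, 3, 2, 2, 1, 1]
640 [2, 1, 1, 1, 0, 2, 1, 19, 29, 26, 25, 27, 27, 26, 16, 19, 2, 1, 2, 3, 2, 2, 1, 2, 2]
620 [1, 3, 2, 2, 1, 1, 2, 19, 15, 28, 24, 26, 27, 27, 26, 18, 1, 1, 2, 12, 3, 2, 1, 2, 2]
600 [1, 12, 11, 1, 2, 1, 1, 19, 15, 15, 14, 15, 16, 15, 15, 18, 1, 2, 14, 17, 12, 5, 2, 2, 2]
580 [2, 11, 10, 1, 2, 1, 2, 20, 19, 19, 19, 19, 19, 18, 19, 19, 12, 15, 14, 15, 15, 6, 3, 2, 1]
560 [1, 7, 8, 1, 1, 1, 1, 6, 1, 1, 2, 1, 2, 2, 2, 14, 15, 15, 16, 15, 15, 14, 3, 2, 2]
540 [1, 1, 43, 53, 45, 42, 29, 0, 2, 2, 2, 2, 2, 3, 14, 15, 15, 15, 15, 15, 15, 16, 14, 3, -215]
520 [1, 44, 64, 92, 64, 63, 53, 43, 2, 2, 2, 2, 4, 15, 16, 15, 15, 15, 15, 15, 16, 16, 15, 11, None]
500 [44, 61, 88, 114, 90, 85, 65, 67, 42, 2, 1, 2, 2, 14, 15, 14, 15, 15, 15, 14, 15, 15, 12, -5, -243]
time_s: 1.0
eef_pos: [318.9, -536.0, 231.2]
tcp_rot: [180.0, 0.1, 28.0]
ft_force: [0.5, -0.2, 0.3]
grip_width: 0.999
t 1.0 p [ 318.9 -536.   231.2] rpy [1.7999e+02 1.0000e-01 2.8000e+01] g 0.999 f [ 0.5 -0.2  0.3] j [59. 24. -4. 93.  2. 64. -7.]
shift/40 now-axes [ 7.774 -0.712  2.016] target-axes [ 7.769 -0.725  2.029] turn/4 [0.002 0.025 0.024]
```

```bash
python3 -m jog '[[0.97,-0.09,0.2,0,0,0,1],[0.97,-0.09,0.2,0,0,0,1],[0.97,-0.09,0.2,0,0,0,1],[0.97,-0.09,0.2,0,0,0,1],[0.97,-0.09,0.2,0,0,0,1],[0.97,-0.09,0.2,0,0,0,1],[0.97,-0.09,0.2,0,0,0,1],[0.9,-0.09,0.2,0,0,0,1],[0,0,0,0,0,0,1]]' 60; python3 st.py 580 -365 76 27.9
```

```text
time_s: 1.9
eef_pos: [599.1, -340.7, 165.4]
tcp_rot: [-180.0, -0.3, 29.4]
ft_force: [-0.5, -0.0, -0.5]
grip_width: 1.002
t 1.9 p [ 599.1 -340.7  165.4] rpy [-180.     -0.27   29.43] g 1.002 f [-0.5 -0.  -0.5] j [ 33.  34.  -9.  86.   5.  61. -37.]
shift/40 now-axes [-0.725  0.293  2.231] target-axes [-0.707  0.312  2.234] turn/4 [-0.001 -0.068  0.383]
```

```bash
python3 - <<'E'
from h import *
p,d=capture('scene')
cv2.imwrite('pics/s2.png',cv2.resize(p[130:260,260:420,::-1],None,fx=4,fy=4,interpolation=cv2.INTER_CUBIC))
E
```

```text
(no output)
```

View pics/s2.png

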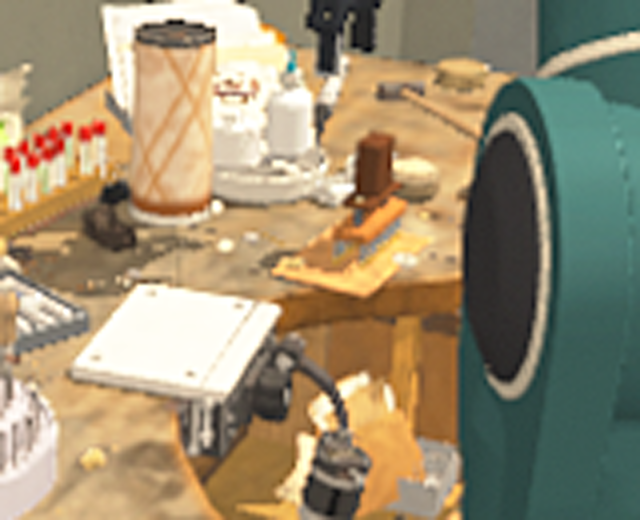

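```bash
python3 - <<'E'
from h import *
print((proj('scene',[[599,-340,165],[580,-365,110],[752,-267,185]])-[260,130])*4)
p,d=capture('scene');cv2.imwrite('pics/s3.png',p[:,:,::-1])
p,d=capture('top');cv2.imwrite('pics/t3.png',p[:,:,::-1])
E
python3 st.py
```

```text
[[341.1635388   77.47658686]
 [373.15759442 138.04511876]
 [169.75448852  28.55673399]]
t 2.05 p [ 594.9 -346.8  166.7] rpy [ 1.7985e+02 -1.3000e-01  2.9040e+01] g 0.998 f [-0.9 -1.1 -0.1] j [ 33.  34.  -8.  86.   5.  61. -37.]
```

View pics/s3.png

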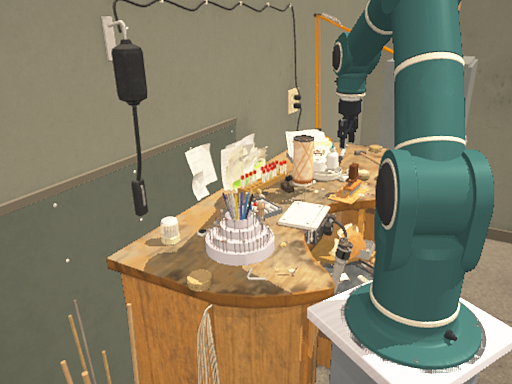

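View pics/t3.png

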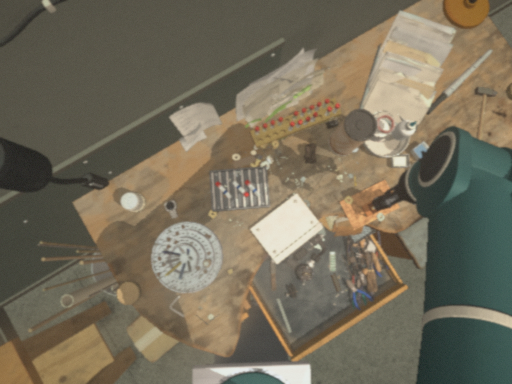

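```bash
python3 -m jog '[[-0.3,0.1,0,0,0,0.3,1],[-0.2,0.1,0,0,0,0,1],[0,0,0,0,0,0,1]]' 60; python3 st.py 580 -365 76 27.9
```

```text
time_s: 2.35
eef_pos: [577.9, -367.5, 167.7]
tcp_rot: [179.8, -0.1, 27.5]
ft_force: [-0.0, 0.1, -0.4]
grip_width: 1.002
t 2.35 p [ 577.9 -367.5  167.7] rpy [ 1.7976e+02 -9.0000e-02  2.7520e+01] g 1.002 f [-0.   0.1 -0.4] j [ 35.  33.  -8.  86.   5.  60. -36.]
shift/40 now-axes [ 0.071 -0.04   2.292] target-axes [ 0.075 -0.03   2.292] turn/4 [ 0.061 -0.022 -0.094]
```

```bash
python3 -m jog '[[0.05,-0.03,0.4,0.06,0,-0.09,1],[0.02,0,0.55,0,0,0,1],[0,0,0.55,0,0,0,1],[0,0,0.4,0,0,0,1],[0,0,0.25,0,0,0,1],[0,0,0.1,0,0,0,1],[0,0,0,0,0,0,1]]' 60; python3 st.py 580 -365 76 27.9; python3 - <<'E'
from h import *
p,d=capture('top');cv2.imwrite('pics/t4.png',cv2.resize(p[150:250,320:440,::-1],None,fx=5,fy=5,interpolation=cv2.INTER_CUBIC))
p,d=capture('scene');cv2.imwrite('pics/s4.png',cv2.resize(p[130:230,290:410,::-1],None,fx=5,fy=5,interpolation=cv2.INTER_CUBIC))
E
```

```text
time_s: 3.05
eef_pos: [578.4, -367.0, 72.3]
tcp_rot: [-180.0, -0.1, 27.7]
ft_force: [0.2, 0.4, 0.1]
grip_width: 0.999
t 3.05 p [ 578.4 -367.    72.3] rpy [-1.800e+02 -1.100e-01  2.773e+01] g 0.999 f [0.2 0.4 0.1] j [ 35.  40.  -8.  89.   6.  51. -37.]
shift/40 now-axes [ 0.06  -0.027 -0.093] target-axes [ 0.06  -0.026 -0.094] turn/4 [-0.    -0.028 -0.041]
```

View pics/s4.png

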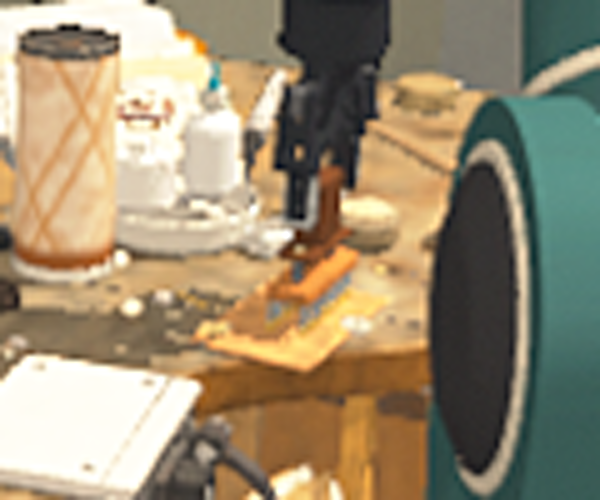

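```bash
python3 -m jog '[[0.05,-0.02,-0.1,0,0,0,1],[0,0,0,0,0,0,0.4],[0,0,0,0,0,0,0.3],[0,0,0,0,0,0,0.2],[0,0,0,0,0,0,0.2],[0,0,0,0,0,0,0.2],[0,0,0,0,0,0,0.2],[0,0,0,0,0,0,0.2]]' 60; python3 st.py 580 -365 76 27.9
```

```text
time_s: 3.95
eef_pos: [581.6, -366.0, 80.5]
tcp_rot: [179.7, -0.3, 27.7]
ft_force: [-0.2, -0.1, 1.1]
grip_width: 0.459
t 3.95 p [ 581.6 -366.    80.5] rpy [179.74  -0.27  27.74] g 0.459 f [-0.2 -0.1  1.1] j [ 35.  39.  -8.  89.   6.  52. -37.]
shift/40 now-axes [-0.024 -0.041  0.113] target-axes [-0.024 -0.04   0.113] turn/4 [ 0.064 -0.068 -0.039]
```

```bash
python3 -m jog '[[0,0,0,0,0,0,0.2]]' 60;python3 -m jog '[[0,0,0,0,0,0,0.2]]' ;python3 -m jog '[[0,0,-0.1,0,0,0,0.2]]' ;python3 -m jog '[[0,0,-0.1,0,0,0,0.2]]' ;python3 -m jog '[[0,0,-0.1,0,0,0,0.2]]';python3 -m jog '[[0,0,-0.1,0,0,0,0.2]]'
```

```text
time_s: 4.05
eef_pos: [581.6, -366.0, 80.5]
tcp_rot: [179.7, -0.3, 27.7]
ft_force: [-0.1, 0.6, 1.6]
grip_width: 0.458
time_s: 4.15
eef_pos: [581.6, -366.0, 80.4]
tcp_rot: [179.8, -0.3, 27.7]
ft_force: [-0.1, -0.1, 0.6]
grip_width: 0.457
time_s: 4.25
eef_pos: [581.4, -365.9, 84.1]
tcp_rot: [179.8, -0.3, 27.7]
ft_force: [0.1, 0.9, -0.7]
grip_width: 0.459
time_s: 4.35
eef_pos: [581.3, -365.9, 88.3]
tcp_rot: [179.8, -0.2, 27.7]
ft_force: [0.2, -0.5, -0.7]
grip_width: 0.46
time_s: 4.45
eef_pos: [581.2, -365.9, 92.6]
tcp_rot: [179.8, -0.2, 27.7]
ft_force: [-0.6, 0.3, -1.6]
grip_width: 0.46
time_s: 4.55
eef_pos: [581.1, -365.9, 97.1]
tcp_rot: [179.8, -0.2, 27.7]
ft_force: [-0.7, 0.0, -0.6]
grip_width: 0.457
```

```bash
python3 -m jog '[[0,0,0.12,0,0,0,0.2],[0,0,0.1,0,0,0,0.2],[0,0,0,0,0,0,0.2]]'|grep -E "eef|ft"; for i in 1; do :; done
python3 -m jog '[[0,0,0.04,0,0,0,0.2]]'|grep -E "eef|ft"
python3 -m jog '[[0,0,0.03,0,0,0,0.2]]'|grep -E "eef|ft"
python3 -m jog '[[0,0,0.03,0,0,0,0.2]]'|grep -E "eef|ft"
python3 -m jog '[[0,0,0.03,0,0,0,0.2]]'|grep -E "eef|ft"
python3 -m jog '[[0,0,0.03,0,0,0,0.2]]'|grep -E "eef|ft"
python3 -m jog '[[0,0,0.03,0,0,0,0.2]]'|grep -E "eef|ft"
python3 -m jog '[[0,0,0.03,0,0,0,0.2]]'|grep -E "eef|ft"
python3 -m jog '[[0,0,0.03,0,0,0,0.2]]'|grep -E "eef|ft"
python3 -m jog '[[0,0,0.03,0,0,0,0.2]]'|grep -E "eef|ft"
```

```text
eef_pos: [581.4, -366.0, 88.3]
ft_force: [-0.8, 0.1, -0.9]
eef_pos: [581.4, -366.0, 86.5]
ft_force: [-0.5, 0.6, -0.7]
eef_pos: [581.2, -366.0, 84.9]
ft_force: [0.0, 0.3, -0.4]
eef_pos: [581.2, -365.9, 83.5]
ft_force: [0.8, -0.1, -0.4]
eef_pos: [581.2, -365.9, 82.1]
ft_force: [-0.9, 1.2, 1.7]
eef_pos: [581.2, -365.9, 80.9]
ft_force: [-1.2, 0.1, -0.1]
eef_pos: [581.2, -365.8, 79.6]
ft_force: [-1.1, 0.1, 0.9]
eef_pos: [581.2, -365.8, 78.3]
ft_force: [-0.7, 0.1, 1.2]
eef_pos: [581.2, -365.8, 77.1]
ft_force: [-0.9, 0.8, 1.2]
eef_pos: [581.2, -365.8, 75.8]
ft_force: [0.2, 0.5, 1.3]
```

```bash
python3 -m jog '[[0,0,-0.7,0,0,-0.5,0.2],[0,0,-0.9,0,0,-0.98,0.2],[0.2,-0.2,-0.5,0,0,-0.98,0.2],[0.4,-0.37,0,0,0,-0.98,0.2],[0.44,-0.33,0,0,0,-0.98,0.2],[0.46,-0.3,0,0,0,-0.98,0.2],[0.48,-0.26,0,0,0,-0.98,0.2],[0.5,-0.23,0,0,0,-0.98,0.2],[0.51,-0.19,0,0,0,-0.98,0.2],[0.53,-0.16,0,0,0,-0.98,0.2],[0.53,-0.12,0,0,0,-0.98,0.2],[0.54,-0.08,0,0,0,-0.98,0.2]]'; python3 st.py 637 -62.4 150 93.1
```

```text
time_s: 6.95
eef_pos: [620.2, -148.7, 159.5]
tcp_rot: [179.9, 0.0, 75.6]
ft_force: [-0.2, 0.4, -0.6]
grip_width: 0.457
t 6.95 p [ 620.2 -148.7  159.5] rpy [1.7989e+02 4.0000e-02 7.5560e+01] g 0.457 f [-0.2  0.4 -0.6] j [ 26.  31. -21.  94.  13.  58. -14.]
shift/40 now-axes [ 2.194 -0.133  0.235] target-axes [2.131 0.535 0.237] turn/4 [ 0.025  0.013 -4.384]
```

```bash
python3 -m jog '[[0.4,0,0,0,0,-0.9,0.2],[0.4,0,0,0,0,-0.9,0.2],[0.4,0.05,0,0,0,-0.9,0.2],[0.35,0.05,0,0,0,-0.85,0.2],[0.2,0.05,0,0,0,-0.5,0.2],[0.1,0.03,0,0,0,-0.2,0.2],[0,0,0,0,0,0,0.2]]'; python3 st.py 637 -62.4 115 93.1; python3 - <<'E'
from h import *
p,d=capture('top');cv2.imwrite('pics/t5.png',cv2.resize(p[150:230,190:330,::-1],None,fx=5,fy=5,interpolation=cv2.INTER_CUBIC))
p,d=capture('scene');cv2.imwrite('pics/s5.png',cv2.resize(p[130:230,230:350,::-1],None,fx=5,fy=5,interpolation=cv2.INTER_CUBIC))
E
```

```text
time_s: 7.65
eef_pos: [638.1, -62.7, 159.5]
tcp_rot: [179.9, -0.0, 94.7]
ft_force: [0.3, -0.1, -0.3]
grip_width: 0.46
t 7.65 p [638.1 -62.7 159.5] rpy [ 1.7988e+02 -2.0000e-02  9.4700e+01] g 0.46 f [ 0.3 -0.1 -0.3] j [ 22.  32. -26.  93.  16.  59.  -5.]
shift/40 now-axes [ 0.008 -0.028  1.112] target-axes [ 0.008 -0.026  1.112] turn/4 [ 0.029 -0.005  0.4  ]
```

View pics/t5.png

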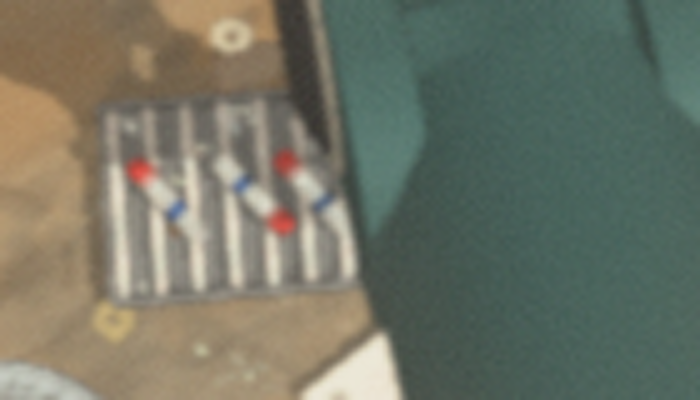

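View pics/s5.png

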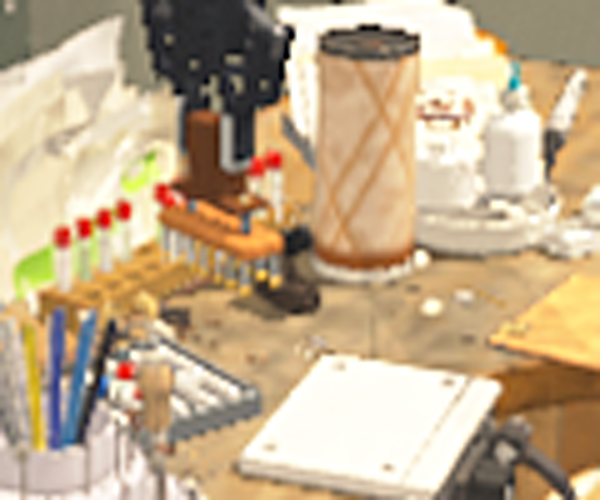

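```bash
python3 -m jog '[[0,-0.02,0.4,0,0,0.3,0.2],[0,0,0.45,0,0,0.05,0.2],[0,0,0.25,0,0,0,0.2],[0,0,0.1,0,0,0,0.2],[0,0,0,0,0,0,0.2]]'; python3 st.py 637 -62.4 97.5 93.1
```

```text
time_s: 8.25
eef_pos: [636.2, -67.1, 107.1]
tcp_rot: [180.0, 0.1, 92.6]
ft_force: [-0.1, -0.3, -0.4]
grip_width: 0.46
t 8.25 p [636.2 -67.1 107.1] rpy [1.7996e+02 8.0000e-02 9.2630e+01] g 0.46 f [-0.1 -0.3 -0.4] j [ 21.  35. -25.  95.  17.  53.  -8.]
shift/40 now-axes [0.117 0.024 0.239] target-axes [0.117 0.025 0.24 ] turn/4 [ 0.01   0.019 -0.116]
```

```bash
python3 -m jog '[[0.05,0.02,0.12,0,0,-0.1,0.2],[0,0,0.08,0,0,0,0.2],[0,0,0.02,0,0,0,0.2],[0,0,0,0,0,0,0.2]]'; python3 st.py 637 -62.4 97.5 93.1
python3 - <<'E'
from h import *
p,d=capture('scene');cv2.imwrite('pics/s6.png',cv2.resize(p[150:230,230:350,::-1],None,fx=6,fy=6,interpolation=cv2.INTER_CUBIC))
E
```

```text
time_s: 8.65
eef_pos: [637.6, -65.0, 98.6]
tcp_rot: [179.9, 0.1, 93.0]
ft_force: [-0.4, 0.3, -0.9]
grip_width: 0.462
t 8.65 p [637.6 -65.   98.6] rpy [1.7987e+02 9.0000e-02 9.3040e+01] g 0.462 f [-0.4  0.3 -0.9] j [ 21.  36. -24.  95.  18.  52.  -8.]
shift/40 now-axes [ 0.067 -0.012  0.028] target-axes [ 0.067 -0.012  0.029] turn/4 [ 0.031  0.022 -0.014]
```

View pics/s6.png

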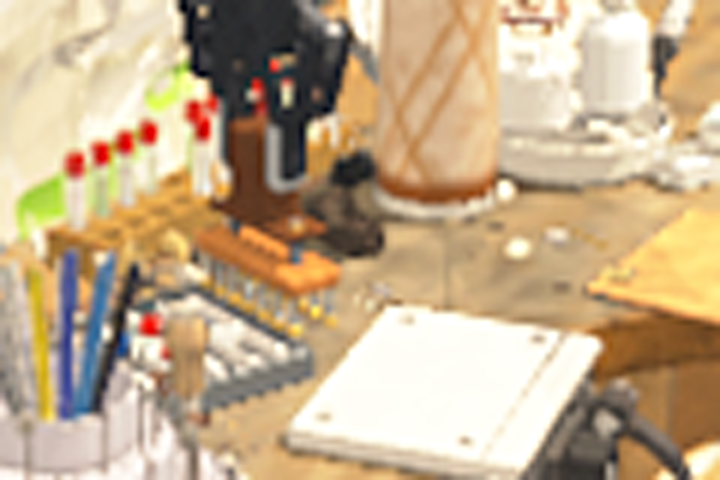

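```bash
python3 -m jog '[[0.08,0,0.015,0,0,0,0.2],[0.09,0,0.01,0,0,0,0.2],[0.09,0,0,0,0,0,0.2],[0.09,0,0,0,0,0,0.2],[0.09,0,0,0,0,0,0.2]]'; python3 st.py 632.5 21.5 97.5 93.1
```

```text
time_s: 9.2
eef_pos: [637.0, -46.2, 98.3]
tcp_rot: [179.8, 0.1, 93.0]
ft_force: [-0.0, 0.6, -0.3]
grip_width: 0.458
t 9.2 p [637.  -46.2  98.3] rpy [1.7981e+02 1.0000e-01 9.3020e+01] g 0.458 f [-0.   0.6 -0.3] j [ 19.  36. -25.  96.  18.  52.  -9.]
shift/40 now-axes [ 1.696 -0.023  0.017] target-axes [ 1.696 -0.02   0.02 ] turn/4 [ 0.047  0.026 -0.019]
```

```bash
python3 -m jog '[[0.09,0,0.012,0,0,0,0.2],[0.09,0,0.012,0,0,0,0.2],[0.09,0,0.008,0,0,0,0.2],[0.09,0,0,0,0,0,0.2],[0.09,0,0,0,0,0,0.2],[0.09,0,0,0,0,0,0.2]]'; python3 st.py 632.5 21.5 97.5 93.1;python3 - <<'E'
from h import *
p,d=capture('scene');cv2.imwrite('pics/s7.png',cv2.resize(p[150:230,230:350,::-1],None,fx=6,fy=6,interpolation=cv2.INTER_CUBIC))
p,d=capture('top');cv2.imwrite('pics/t7.png',cv2.resize(p[150:230,190:330,::-1],None,fx=5,fy=5,interpolation=cv2.INTER_CUBIC))
E
```

```text
time_s: 9.8
eef_pos: [635.7, -22.4, 96.9]
tcp_rot: [179.8, 0.1, 93.0]
ft_force: [-0.1, -0.0, -1.1]
grip_width: 0.463
t 9.8 p [635.7 -22.4  96.9] rpy [1.7981e+02 1.0000e-01 9.3050e+01] g 0.463 f [-0.1 -0.  -1.1] j [ 17.  36. -25.  96.  18.  52. -12.]
shift/40 now-axes [ 1.099 -0.021 -0.018] target-axes [ 1.099 -0.02  -0.016] turn/4 [ 0.047  0.025 -0.013]
```

View pics/s7.png

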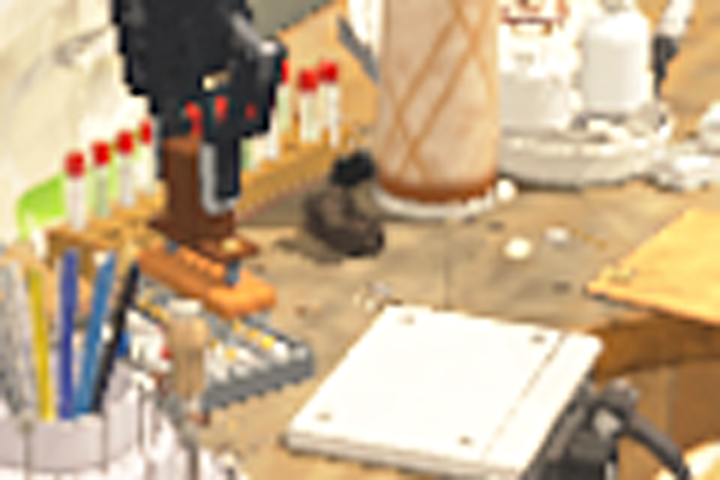

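View pics/t7.png

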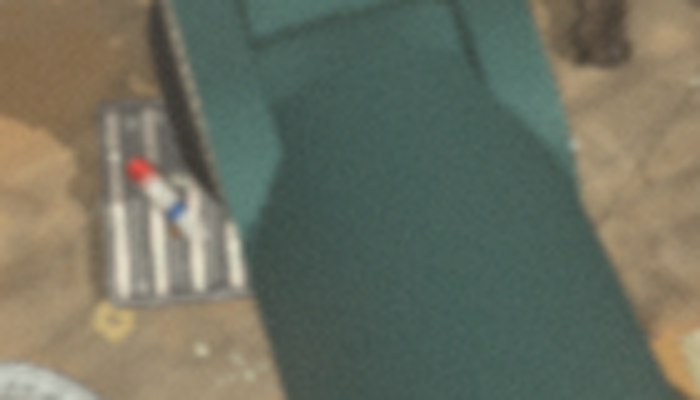

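```bash
python3 -m jog '[[0.09,0,-0.01,0,0,0,0.2],[0.09,0,-0.005,0,0,0,0.2],[0.09,0,0,0,0,0,0.2],[0.09,0,0,0,0,0,0.2],[0.09,0,0,0,0,0,0.2]]'; python3 st.py 632.5 21.5 97.5 93.1
```

```text
time_s: 10.4
eef_pos: [634.7, -3.3, 97.6]
tcp_rot: [179.8, 0.1, 93.0]
ft_force: [0.4, -0.6, -0.1]
grip_width: 0.459
t 10.4 p [634.7  -3.3  97.6] rpy [1.7981e+02 1.0000e-01 9.3030e+01] g 0.459 f [ 0.4 -0.6 -0.1] j [ 16.  35. -25.  96.  18.  52. -13.]
shift/40 now-axes [ 0.623 -0.022  0.001] target-axes [ 0.623 -0.022  0.002] turn/4 [ 0.048  0.026 -0.017]
```

```bash
python3 -m jog '[[0.09,0,0,0,0,0,0.2],[0.09,0,0,0,0,0,0.2],[0.09,0,0,0,0,0,0.2],[0.09,0,0,0,0,0,0.2]]'; python3 st.py 632.5 21.5 97.5 93.1;python3 - <<'E'
from h import *
p,d=capture('scene');cv2.imwrite('pics/s8.png',cv2.resize(p[150:230,230:350,::-1],None,fx=6,fy=6,interpolation=cv2.INTER_CUBIC))
E
```

```text
time_s: 10.8
eef_pos: [633.9, 12.6, 97.5]
tcp_rot: [179.8, 0.1, 93.0]
ft_force: [0.8, 0.1, -0.2]
grip_width: 0.46
t 10.8 p [633.9  12.6  97.5] rpy [1.7981e+02 1.0000e-01 9.3050e+01] g 0.46 f [ 0.8  0.1 -0.2] j [ 14.  35. -25.  97.  18.  52. -15.]
shift/40 now-axes [ 0.225 -0.022  0.   ] target-axes [ 0.225 -0.022  0.   ] turn/4 [ 0.049  0.025 -0.013]
```

View pics/s8.png

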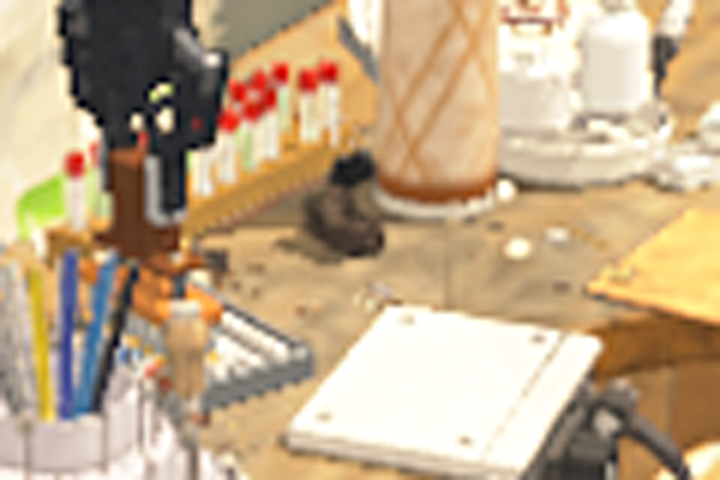

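```bash
python3 -m jog '[[0.09,0,0,0,0,0,0.2],[0.09,0,0,0,0,0,0.2],[0.09,0,0,0,0,0,0.2],[0.09,0,0,0,0,0,0.2],[0.09,0,0,0,0,0,0.2]]'; python3 st.py 632.5 21.5 97.5 93.1
```

```text
time_s: 11.35
eef_pos: [632.8, 32.4, 97.5]
tcp_rot: [179.8, 0.1, 93.1]
ft_force: [0.5, 0.3, -1.2]
grip_width: 0.457
t 11.35 p [632.8  32.4  97.5] rpy [1.798e+02 9.000e-02 9.305e+01] g 0.457 f [ 0.5  0.3 -1.2] j [ 12.  35. -25.  97.  18.  52. -17.]
shift/40 now-axes [-0.271 -0.022  0.001] target-axes [-0.271 -0.022  0.   ] turn/4 [ 0.049  0.023 -0.011]
```

```bash
python3 -m jog '[[0.09,0,0,0,0,0,0.2],[0.09,0,0,0,0,0,0.2],[0.09,0,0,0,0,0,0.2],[0.09,0,0,0,0,0,0.2],[0.04,0,0,0,0,0,0.2]]'; python3 st.py 632.5 21.5 97.5 93.1;python3 - <<'E'
from h import *
p,d=capture('scene');cv2.imwrite('pics/s9.png',cv2.resize(p[150:230,230:350,::-1],None,fx=6,fy=6,interpolation=cv2.INTER_CUBIC))
p,d=capture('top');cv2.imwrite('pics/t9.png',cv2.resize(p[150:230,190:330,::-1],None,fx=5,fy=5,interpolation=cv2.INTER_CUBIC))
E
```

```text
time_s: 11.85
eef_pos: [631.8, 50.3, 97.5]
tcp_rot: [179.8, 0.1, 93.1]
ft_force: [-0.0, -0.4, -0.4]
grip_width: 0.46
t 11.85 p [631.8  50.3  97.5] rpy [1.798e+02 8.000e-02 9.308e+01] g 0.46 f [-0.  -0.4 -0.4] j [ 11.  35. -25.  97.  18.  52. -18.]
shift/40 now-axes [-0.72  -0.022  0.001] target-axes [-0.72  -0.022  0.   ] turn/4 [ 0.049  0.02  -0.006]
```

View pics/s9.png

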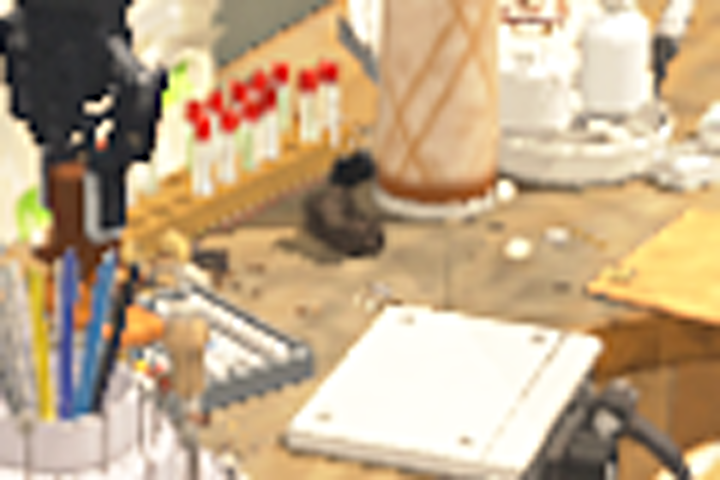

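View pics/t9.png

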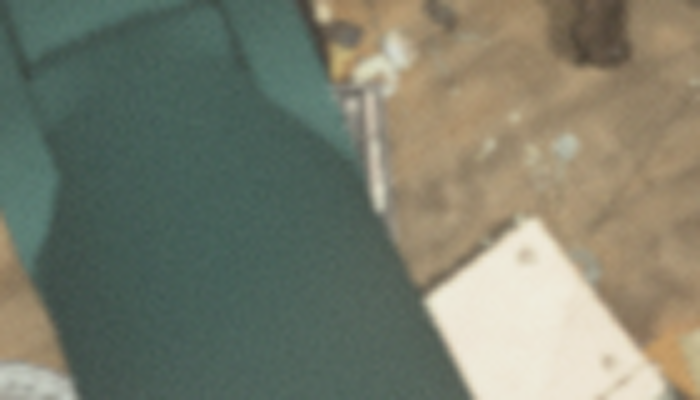

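```bash
python3 -m jog '[[0.08,0,0,0,0,0,0.2],[0.08,0,0,0,0,0,0.2],[0.08,0,0,0,0,0,0.2],[0.04,0,0,0,0,0,0.2],[0,0,0,0,0,0,0.2]]'; python3 st.py 632.5 21.5 97.5 93.1
```

```text
time_s: 12.45
eef_pos: [631.2, 62.0, 97.4]
tcp_rot: [179.8, 0.1, 93.1]
ft_force: [0.5, -0.0, -0.9]
grip_width: 0.459
t 12.45 p [631.2  62.   97.4] rpy [1.7981e+02 9.0000e-02 9.3060e+01] g 0.459 f [ 0.5 -0.  -0.9] j [ 10.  35. -25.  96.  18.  52. -20.]
shift/40 now-axes [-1.012 -0.021 -0.   ] target-axes [-1.012 -0.022 -0.002] turn/4 [ 0.049  0.022 -0.011]
```

```bash
python3 -m jog '[[0,0,-0.4,0,0,0,0.2],[0,0,-0.7,0,0,0,0.2],[-0.3,0,-0.4,0,0,0,0.2],[-0.7,0,0,0,0,0,0.2],[-0.8,0,0,0,0,0,0.2],[-0.8,0,0,0,0,0,0.2],[-0.8,0,0,0,0,0,0.2],[-0.7,0,0,0,0,0,0.2],[-0.4,0,0,0,0,0,0.2],[0,0,0,0,0,0,0.2]]'; python3 st.py ;python3 - <<'E'
from h import *
p,d=capture('scene');cv2.imwrite('pics/s10.png',cv2.resize(p[150:230,230:350,::-1],None,fx=6,fy=6,interpolation=cv2.INTER_CUBIC))
p,d=capture('top');cv2.imwrite('pics/t10.png',cv2.resize(p[160:216,205:290,::-1],None,fx=8,fy=8,interpolation=cv2.INTER_CUBIC));np.save('pics/t10d.npy',d)
E
```

```text
time_s: 13.45
eef_pos: [641.4, -131.4, 169.1]
tcp_rot: [179.5, 0.3, 92.9]
ft_force: [-0.9, 0.5, -1.3]
grip_width: 0.453
t 13.45 p [ 641.4 -131.4  169.1] rpy [179.47   0.28  92.94] g 0.453 f [-0.9  0.5 -1.3] j [ 26.  32. -25.  91.  15.  60.   0.]
```

View pics/s10.png

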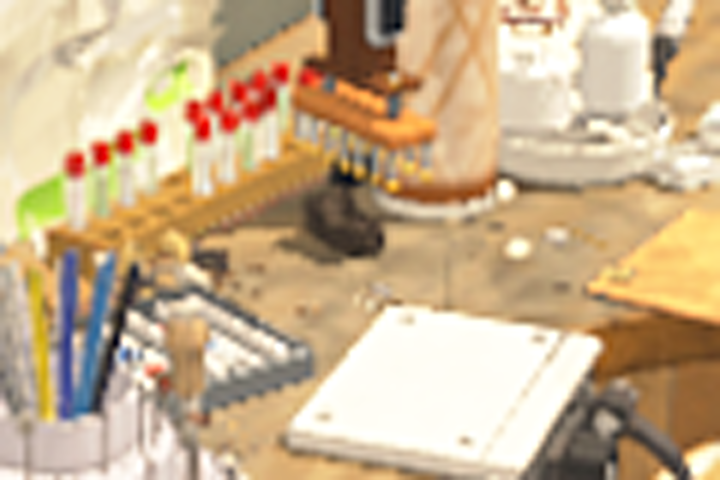

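View pics/t10.png

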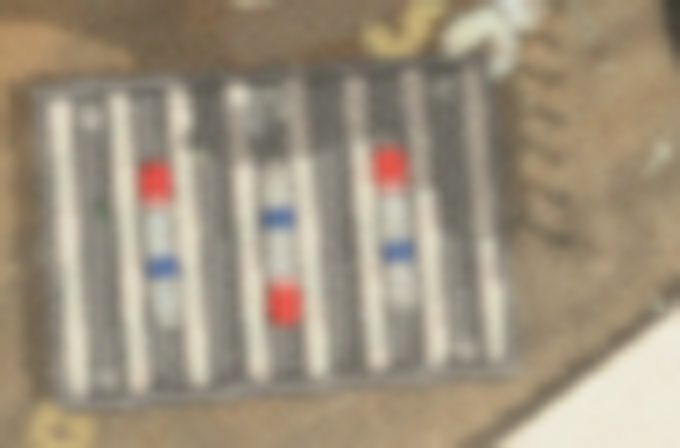

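```bash
python3 - <<'E'
from h import *
d=np.load('pics/t10d.npy');C=cloud('top',d)
for n,pts in dict(A=[(155,182),(162,267),(168,310)],B=[(286,304),(278,218),(275,180)],C=[(390,166),(398,250),(402,295)]).items():
    for x,y in pts:
        u=int(round(x/8-.45+205));v=int(round(y/8-.45+160));print(n,C[v,u].round(1))
E
python3 st.py 581.3 -347.4 150 24.2
```

```text
A [651.   63.6  19.2]
A [619.8  61.2  20.2]
A [605.8  58.7  18.7]
B [605.1  19.7  16.8]
B [635.9  21.9  19.1]
B [650.1  21.6  18.9]
C [654.9 -17.8  19.1]
C [623.9 -19.9  18.3]
C [609.8 -22.4  17.2]
t 13.55 p [ 641.6 -128.1  169. ] rpy [179.46   0.21  93.12] g 0.461 f [-0.5  0.6 -1. ] j [ 26.  32. -25.  91.  15.  60.   0.]
shift/40 now-axes [-5.39  -1.807  0.478] target-axes [-3.621  4.383  0.476] turn/4 [ 0.15  -0.035 17.231]
```

```bash
python3 -m jog '[[-0.3,-0.1,0,0.1,0,0.8,0.2],[-0.46,-0.12,0,0,0,0.98,0.2],[-0.47,-0.09,0,0,0,0.98,0.2],[-0.48,-0.05,0,0,0,0.98,0.2],[-0.48,-0.02,0,0,0,0.98,0.2],[-0.48,0.01,0,0,0,0.98,0.2],[-0.48,0.04,0,0,0,0.98,0.2],[-0.47,0.07,0,0,0,0.98,0.2],[-0.46,0.1,0,0,0,0.98,0.2],[-0.45,0.13,0,0,0,0.98,0.2],[-0.4,0.15,0,0,0,0.98,0.2],[-0.3,0.15,0,0,0,0.98,0.2]]'; python3 st.py 581.3 -347.4 150 24.2
```

```text
time_s: 14.75
eef_pos: [591.6, -316.4, 170.8]
tcp_rot: [-179.9, -0.5, 46.9]
ft_force: [-0.5, -0.4, -2.0]
grip_width: 0.463
t 14.75 p [ 591.6 -316.4  170.8] rpy [-179.93   -0.52   46.89] g 0.463 f [-0.5 -0.4 -2. ] j [ 35.  32. -13.  88.   7.  60. -23.]
shift/40 now-axes [-0.746  0.341  0.512] target-axes [-0.553  0.6    0.519] turn/4 [-0.043 -0.125  5.672]
```

```bash
python3 -m jog '[[-0.15,0.05,0.1,0,0,0.95,0.2],[-0.15,0.08,0.1,0,-0.1,0.95,0.2],[-0.1,0.1,0.1,0,0,0.95,0.2],[-0.1,0.1,0.1,0,0,0.9,0.2],[-0.05,0.1,0.1,0,0,0.8,0.2],[0,0,0,0,0,0.2,0.2],[0,0,0,0,0,0,0.2]]'; python3 st.py 581.3 -347.4 90 24.2
python3 - <<'E'
from h import *
p,d=capture('top');cv2.imwrite('pics/t11.png',cv2.resize(p[150:250,320:440,::-1],None,fx=5,fy=5,interpolation=cv2.INTER_CUBIC))
E
```

```text
time_s: 15.45
eef_pos: [590.0, -334.0, 150.8]
tcp_rot: [-179.7, -0.3, 27.8]
ft_force: [0.1, -0.5, -0.7]
grip_width: 0.46
t 15.45 p [ 590.  -334.   150.8] rpy [-179.66   -0.28   27.79] g 0.46 f [ 0.1 -0.5 -0.7] j [ 33.  34.  -8.  88.   5.  59. -39.]
shift/40 now-axes [-0.356  0.205  1.517] target-axes [-0.336  0.217  1.52 ] turn/4 [-0.087 -0.067  0.897]
```

View pics/t11.png

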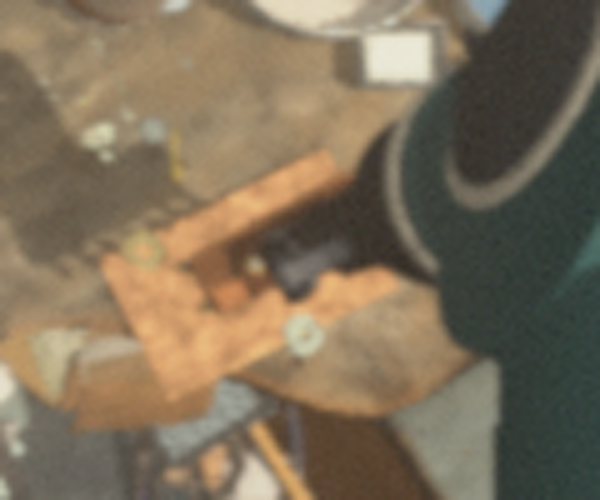

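```bash
python3 -m jog '[[-0.17,0.11,0.2,-0.08,-0.06,0.6,0.2],[-0.17,0.11,0.35,0,0,0.3,0.2],[0,0,0.4,0,0,0,0.2],[0,0,0.3,0,0,0,0.2],[0,0,0.1,0,0,0,0.2],[0,0,0,0,0,0,0.2]]'; python3 st.py 581.3 -347.4 82 24.2
```

```text
time_s: 16.1
eef_pos: [582.5, -345.3, 92.9]
tcp_rot: [-179.9, -0.1, 24.6]
ft_force: [-1.0, 0.7, -1.1]
grip_width: 0.458
t 16.1 p [ 582.5 -345.3   92.9] rpy [-1.7989e+02 -1.0000e-01  2.4630e+01] g 0.458 f [-1.   0.7 -1.1] j [ 33.  38.  -7.  90.   5.  53. -41.]
shift/40 now-axes [-0.051  0.036  0.273] target-axes [-0.05   0.035  0.274] turn/4 [-0.028 -0.025  0.107]
```

Good; down gently to contact (about z 81.5), then open slowly.

```bash
python3 -m jog '[[-0.03,0.02,0.1,-0.03,-0.03,0,0.2],[0,0,0.08,0,0,0,0.2],[0,0,0.05,0,0,0,0.2],[0,0,0.03,0,0,0,0.2],[0,0,0,0,0,0,0.2]]';python3 -m jog '[[0,0,0.02,0,0,0,0.2]]'; python3 st.py 581.3 -347.4 81.5 24.2
```

```text
time_s: 16.6
eef_pos: [582.6, -346.6, 82.9]
tcp_rot: [179.9, -0.0, 24.7]
ft_force: [-1.2, 0.9, 0.5]
grip_width: 0.459
time_s: 16.7
eef_pos: [582.7, -346.6, 82.4]
tcp_rot: [179.9, -0.1, 24.7]
ft_force: [-0.2, 0.7, 0.2]
grip_width: 0.462
t 16.7 p [ 582.7 -346.6   82.4] rpy [ 1.799e+02 -5.000e-02  2.469e+01] g 0.462 f [-0.2  0.7  0.2] j [ 33.  38.  -7.  90.   6.  52. -41.]
shift/40 now-axes [-0.041  0.004  0.022] target-axes [-0.041  0.004  0.022] turn/4 [ 0.025 -0.013  0.122]
```

```bash
python3 -m jog '[[0,0,0.03,0,0,0,0.2],[0,0,0.02,0,0,0,0.2],[0,0,0,0,0,0,0.47],[0,0,0,0,0,0,0.55],[0,0,0,0,0,0,0.7],[0,0,0,0,0,0,0.9],[0,0,0,0,0,0,1],[0,0,0,0,0,0,1],[0,0,0,0,0,0,1],[0,0,0,0,0,0,1]]'; python3 st.py 
python3 - <<'E'
from h import *
p,d=capture('scene');cv2.imwrite('pics/s12.png',cv2.resize(p[130:230,290:410,::-1],None,fx=5,fy=5,interpolation=cv2.INTER_CUBIC))
E
```

```text
time_s: 17.7
eef_pos: [583.1, -346.8, 80.7]
tcp_rot: [179.8, -0.1, 24.7]
ft_force: [0.2, 1.4, -0.4]
grip_width: 0.998
t 17.7 p [ 583.1 -346.8   80.7] rpy [ 1.7985e+02 -9.0000e-02  2.4690e+01] g 0.998 f [ 0.2  1.4 -0.4] j [ 33.  38.  -7.  90.   6.  51. -41.]
```

View pics/s12.png

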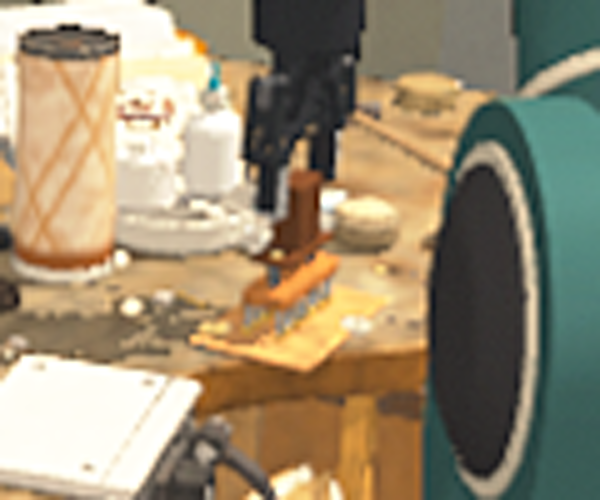

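Released, standing. Straight up, then away (back along −tool x).

```bash
python3 -m jog '[[0,0,-0.2,0,0,0,1],[0,0,-0.5,0,0,0,1],[0,0,-0.8,0,0,0,1],[0,0,-0.8,0,0,0,1],[0,0,-0.6,0,0,0,1],[-0.5,0.1,-0.2,0,0,0,1],[-0.9,0.2,0,0,0,0,1],[-0.9,0.2,0,0,0,0,1],[-0.9,0.2,0,0,0,0,1],[-0.6,0.1,0,0,0,0,1],[-0.2,0,0,0,0,0,1],[0,0,0,0,0,0,1]]'
python3 - <<'E'
from h import *
p,d=capture('scene');cv2.imwrite('pics/s13.png',p[:,:,::-1])
p,d=capture('top');cv2.imwrite('pics/t13.png',cv2.resize(p[130:270,160:440,::-1],None,fx=2.8,fy=2.8,interpolation=cv2.INTER_CUBIC))
C=cloud('top',d)
R=C[165:245,330:410].reshape(-1,3);R=R[d[165:245,330:410].ravel()>0]
for lo,hi in[(36,60),(98,130)]:
    X=R[(R[:,2]>lo)&(R[:,2]<hi)&(abs(R[:,1]+350)<70)]
    if len(X)>5: print(X[:,2].max(),np.median(X[:,2]),cv2.minAreaRect(X[:,:2].astype(np.float32)))
for q in ['tall_tin','watch_case','bur_dome_0','charcoal_lump']:
    r=regions_of('top',q)
    if r: print(q,np.median(C[r[0]['region']&(d>0)],0).round(1))
E
```

```text
time_s: 18.95
eef_pos: [447.4, -444.9, 217.0]
tcp_rot: [179.6, -0.3, 24.8]
ft_force: [-0.7, -0.1, 0.5]
grip_width: 1.006
59.985339191792946 40.726935749318045 ((581.8253173828125, -345.5026550292969), (32.763118743896484, 99.26223754882812), 25.60422134399414)
116.91580681049504 112.348405769696 ((580.546142578125, -345.9121398925781), (23.888916015625, 39.03376388549805), 23.477210998535156)
tall_tin [ 751.9 -267.3  176.3]
watch_case [582.1 210.7   8.6]
bur_dome_0 [597.9 300.   68.2]
charcoal_lump [ 728.7 -182.8   24.4]
```

View pics/t13.png

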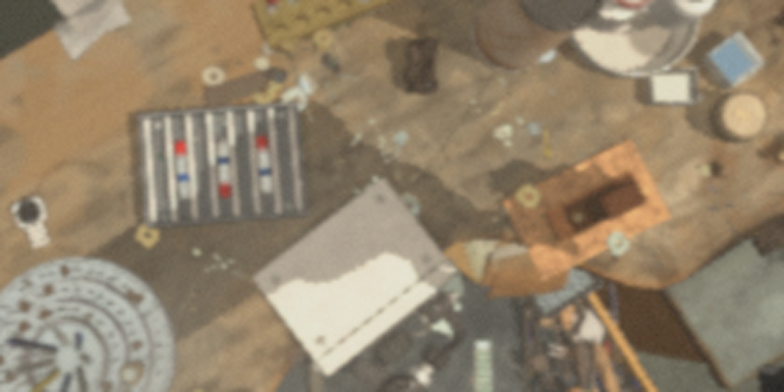

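View pics/s13.png

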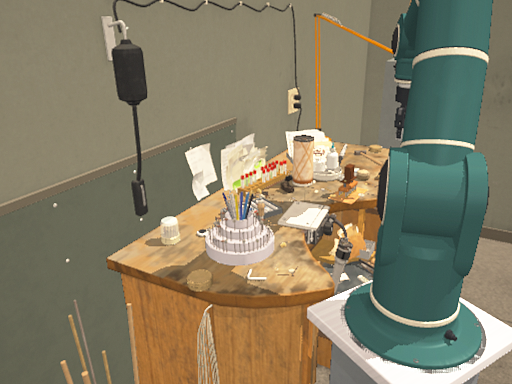

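The rake stands near the pad's middle at crop (605,205). The three tubes lie parallel in their grooves at crop (181,170), (224,170) and (263,165). The bystanders have not moved and the arm is clear.

```bash
python3 -c "
from plant import *
finish_job()"
```

```text
the job is handed in; nothing more can be done
```

All three tubes now lie in grooves of their own, the rake is back on its pad, and I handed the job in at about 19 s. I gripped the rake by its upright grip and made one level stroke along tray +y, at about 4 cm/s with the tips roughly 20 mm above the bench. I then stood the rake back on its pad, let go and moved the arm clear.

- **Tubes:** they sit at about tray y = +42, 0 and −42 mm and look parallel to the ribs. The top-camera depth puts their tops 17 to 20 mm above the bench, in line with seated tubes given a reading error of 1 to 2 mm.
- **Rake:** it stands upright within about 2 mm of the pad's measured centre and about 1° off the pad's orientation. The top of its grip reads 112 mm, the standing height.
- **Bystanders:** the four I measured (tin, watch, dome and charcoal) are all within 1 mm of where they started.

**Less certain:** the wrist force signal had about 1 N of noise. The tip height is therefore only known to about 1 mm, and I could not measure how hard the rake touched the tubes. The arm hid the tubes from the top camera for most of the stroke, so I confirmed the seating only afterwards.

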